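# Find the unlatched hatch and push it open

### The arm

A 6-joint arm with a two-finger parallel gripper is mounted at the origin on the work surface. World frame = base frame: x ahead of the robot, y to its left, z up, the work surface at z = 0. Lengths are in m, angles in degrees, forces in N, time in s.
With the tool pointing down it reaches from about 0.35 to 0.875 m from the base axis. Payload 4.2 kg.
Tool frame: the origin (TCP) lies at the very end of the fingers, on their centre line; the grasp point (between the pads) lies 19 mm behind it (r.grip_point_offset is the distance from the TCP to the grasp point, in m); z points along the fingers, y is the line along which they close (so a half turn about z gives the same grasp; the last joint's range is limited). The gripper opens to 87 mm and grips with 3 to 60 N. Pads are 19 mm wide; open, the fingers measure 117 mm over their backs; the gripper's body (75 mm by 190 mm) begins 51 mm behind the grasp point.
Start: joints at [-62.246, 22.042, 0.453, 0, -68.411, -14.817], TCP at [0.14, -0.609, 0.223] pointing down, gripper open.
Joint ranges: [-179.83, 179.83], [-69.29, 118.12], [-61.27, 80.66], [-181.25, 117.63], [-171.15, -9.14], [-177.46, 177.46]. Speed limits (degrees/s): [159.86, 159.86, 180, 180, 180, 180].

### API

Orientations are given as a 3x3 rotation matrix whose columns are the frame's x, y, z axes.
In Python, from station import r gives the robot as it stands.
- The arm moves only by the tool move_arm, never from a script. Its argument "series" is a list of rows, each a list of 3 entries, a list of its own where there are three numbers: the turn, a rotation vector about the tool's x, y, z as a fraction of full scale, then the shift along the tool's x, y, z as a fraction of full scale, then the opening, from 0 (shut) to 1 (fully open). A call has 1 to 12 rows; each row shifts and turns the commanded pose from where the row before left it, along the tool's axes as they then stand; what a row does not reach is not made up. Full scale, the value 1, is 0.5 m for a shift and 0.1 rad for a turn. A row lasts 1/10 s, in which the tool goes at most 50 mm and 8.59 degrees, less where a joint would pass 70% of its speed; a pose out of reach is approached as far as the arm can. A call with a number of a shift or a turn outside -1 to 1 is refused whole. A call with a gripper value outside its range is refused whole. The fingers move at their own pace and stop on an object; the grip force is fixed at half the most. Time passes only in rows, so rows that do not move let the fingers close. It gives the time, the measured TCP pose, the force, the opening and the grip force at its end, in the units of the state.
- r.sense(): the state, without advancing time (a new reading comes with each control period).
- r.capture(name): name is "side" or "top" or "wrist"; returns a dict with "img" (480x640x3 uint8, red, green, blue), "fx", "fy", "cx", "cy" (pixels), "origin" and "orientation" of the camera in the world. Camera axes: x right, y up, looking along -z (the intrinsics and any distortion apply to the point x, -y, -z); pixel columns grow to the right and rows downward; lengths in m; the calibration is good to about 2 mm. A picture is of the moment at which its call begins. There is no depth.
- r.finish_job(): hands the job in; it is judged then, once.
Trained networks look in the newest picture that a camera, given by its name, has taken for a name from the list of things; names that differ only in an ending like _2 or _b are one class to them, and where a whole thing is asked for, a point or a joint stands for the part that bears it (a point fixed in the world has none). Each returns a list of dicts, best first, with "score" (0 to 1); they miss things now and then, are a little off and sometimes report something else, mostly with a low value. They report only what shows in the picture. A call takes as long as a camera call.
- r.cut_out(target, camera): "pixels" (480x640 bool, what is visible of it) and "centre" ([column, row] in pixels, amid what is visible of it).
- r.pinpoint(target, camera): "centre" ([column, row] in pixels: a listed point, or the origin of a listed thing).
The state is a dict: "time_s": time; "joints": joint angles; "joint_velocities": joint speeds; "effort": joint torques, N m; "tcp_pos": TCP position; "ee_rot": TCP orientation; "wrist_force": force on the tool from outside, world axes, zero at the start; "moment": the same for the moment, N m; "gripper_width": opening from 0.0 (shut) to 1.0 (fully open); "gripper_force": force on a finger pad.
Only numpy, scipy, OpenCV 4.12 (cv2) and the standard library are available. Lean on these libraries where they do the work, as an engineer would, in place of code of your own. Each camera call takes 0.05 s, during which the arm holds its last target. There are 200 camera calls.

### The job

One of the four identical grey access hatches in the top of the cream vacuum console has come unlatched. Press gently on the hatches at their orange dots to find the one that rocks, then push its dot end down until the hatch slopes down by 45 degrees or more, and leave it open. Do not force a hatch that stays firm; leave the bottle, the dish and the marker where they are.

Things in the scene. Friction and masses are not known exactly. Their poses are not given: they have to be found in the camera images.
- console: Cream metal vacuum console, fixed, hollow, 260 (x) by 420 (y) by 100 mm tall; deck 100 mm above the bench. Origin: centre of underside; z up, -x side to the robot, gauges on +x side. Four identical grey hatches flush in the deck at y = +144, +48, -48, -144 mm (a, b, c, d). Three are caught firmly from below; one, any of them, is free; under it 65 mm below the deck is empty.
- dot_a (a point): Orange dot, 14 mm, on top of hatch a (console y = +144 mm): where to press. Hatch: 90 (x) by 70 (y) by 5 mm, opening 1.5 mm larger all round. The dot is on its middle line, 12 mm from its robot-side edge, 43 mm from its hinge line, which runs along console y at x = -40 mm. Level with the deck when shut, axes then as the console's; it dips and turns with the hatch.
- dot_b (a point): Orange dot, 14 mm, on top of hatch b (console y = +48 mm): where to press. Hatch: 90 (x) by 70 (y) by 5 mm, opening 1.5 mm larger all round. The dot is on its middle line, 12 mm from its robot-side edge, 43 mm from its hinge line, which runs along console y at x = -40 mm. Level with the deck when shut, axes then as the console's; it dips and turns with the hatch.
- dot_c (a point): Orange dot, 14 mm, on top of hatch c (console y = -48 mm): where to press. Hatch: 90 (x) by 70 (y) by 5 mm, opening 1.5 mm larger all round. The dot is on its middle line, 12 mm from its robot-side edge, 43 mm from its hinge line, which runs along console y at x = -40 mm. Level with the deck when shut, axes then as the console's; it dips and turns with the hatch.
- dot_d (a point): Orange dot, 14 mm, on top of hatch d (console y = -144 mm): where to press. Hatch: 90 (x) by 70 (y) by 5 mm, opening 1.5 mm larger all round. The dot is on its middle line, 12 mm from its robot-side edge, 43 mm from its hinge line, which runs along console y at x = -40 mm. Level with the deck when shut, axes then as the console's; it dips and turns with the hatch.
- hatch_a (a joint): Angle of hatch a, rad: 0 shut and flush; grows as the dot part (55 mm from hinge line) swings down into the console and the far part (35 mm) rises; stop at 1.05. If free, it starts to turn at about 2 N on the dot (hinge friction 0.09 N m, no spring) and stays where left; if caught it stays within 0.02.
- hatch_b (a joint): Angle of hatch b, rad: 0 shut and flush; grows as the dot part (55 mm from hinge line) swings down into the console and the far part (35 mm) rises; stop at 1.05. If free, it starts to turn at about 2 N on the dot (hinge friction 0.09 N m, no spring) and stays where left; if caught it stays within 0.02.
- hatch_c (a joint): Angle of hatch c, rad: 0 shut and flush; grows as the dot part (55 mm from hinge line) swings down into the console and the far part (35 mm) rises; stop at 1.05. If free, it starts to turn at about 2 N on the dot (hinge friction 0.09 N m, no spring) and stays where left; if caught it stays within 0.02.
- hatch_d (a joint): Angle of hatch d, rad: 0 shut and flush; grows as the dot part (55 mm from hinge line) swings down into the console and the far part (35 mm) rises; stop at 1.05. If free, it starts to turn at about 2 N on the dot (hinge friction 0.09 N m, no spring) and stays where left; if caught it stays within 0.02.
- bottle: Small amber bottle with a white cap standing on the deck behind the hatches (away from the robot), 40 mm across, 75 mm tall. Origin at the centre of its underside. Bystander.
- dish: Round white-looking clear dish with a copper-coloured chip on it, lying on the deck behind the hatches, about 90 mm across, 17 mm tall. Origin at the centre of its underside. Bystander.
- marker: White marker with black cap lying on the bench beside the console, 140 mm long (its x), 13 mm thick. Origin at the middle of its underside. Bystander.

How it is judged (in metres and radians):
On the way, in this order (a step that is already met when the one before it is completed fails the run):
1. the free hatch has been pressed and has rocked (more than 0.06 rad) (value of joint any of hatch_a, hatch_b, hatch_c, hatch_d above 0.06 rad).
2. the free hatch has been pushed open (more than 0.75 rad) (value of joint any of hatch_a, hatch_b, hatch_c, hatch_d above 0.75 rad), for 0.1 s.
At the end, for the whole second after the job is handed in: Exactly one hatch stands open by more than 0.75 rad (43 degrees) and at rest, the other three shut within 0.05 rad; bottle, dish and marker upright and within 20 mm of where they began (((value of joint hatch_a above 0.75 rad and value of joint each of hatch_b, hatch_c, hatch_d below 0.05 rad) or (value of joint hatch_b above 0.75 rad and value of joint each of hatch_a, hatch_c, hatch_d below 0.05 rad) or (value of joint hatch_c above 0.75 rad and value of joint each of hatch_a, hatch_b, hatch_d below 0.05 rad) or (value of joint hatch_d above 0.75 rad and value of joint each of hatch_a, hatch_b, hatch_c below 0.05 rad)) and velocity of joint each of hatch_a, hatch_b, hatch_c, hatch_d below 0.05 rad/s and distance of each of bottle, dish, marker from where it was at the start of the episode below 0.02 m and angle between each of bottle, dish, marker's own z axis and vertical below 0.15 rad and linear speed of each of bottle, dish, marker below 0.03 m/s); the robot touches nothing.
It fails at once if the console or a hatch pressed with more than 45 N (contact force between console and the fingers above 45 N or contact force between console and the arm above 45 N).
It fails at once if a bystander lifted, carried, pushed (more than 20 mm) or tipped (distance of any of bottle, dish, marker from where it was at the start of the episode above 0.02 m or angle between any of bottle, dish, marker's own z axis and vertical above 0.3 rad).
It also fails if it takes over 51 s, if anything falls off the work surface, if the arm or the gripper's body presses on something with over 40 N, if the wrist force passes 120 N, or if a joint passes its speed limit or range.

## Working session

There is one attempt and no reset: what is moved stays moved. The work goes in short steps, Python scripts to look and compute and a tool call to move; the robot and the scene stay as the last step left them, time stands still between calls to the robot, and variables do not carry over. Pictures are saved under pics/ and viewed, at most 10 in all, crops included, and the job is handed in when it is done.

Besides the shell and the picture viewer there is one more tool, called as a command line: name --argument value ..., lists and objects as JSON in quotes. move_arm: Moves the arm, as the interface text tells. Its arguments: {"type":"object","properties":{"series":{"type":"array"}},"required":["series"]}

```bash
mkdir -p pics; cat > h.py <<'E'
import numpy as np, cv2
from station import r
def ray(c,px):
    d=np.array([(px[0]-c["cx"])/c["fx"],-(px[1]-c["cy"])/c["fy"],-1.0])
    return np.array(c["origin"]),np.array(c["orientation"])@d
def atz(c,px,z):
    o,d=ray(c,px); return o+d*(z-o[2])/d[2]
E
python3 - <<'E'
from h import *
s=r.sense(); print(s["tcp_pos"],s["ee_rot"],s["time_s"],s["wrist_force"])
ims=[]
for n in("top","side"):
    c=r.capture(n); ims.append(c["img"]); print(n,c["origin"],[k for k in c])
    cv2.imwrite(f"pics/{n}0.png",c["img"][:,:,::-1])
    for t in("dot_a","bottle","dish","marker","console"):
        z=0.1 if t not in("marker","console") else 0
        for d in r.pinpoint(t,n)[:6]: print(t,round(d["score"],2),np.round(d["centre"],1),atz(c,d["centre"],z).round(4))
E
```

```text
[ 0.13982675 -0.60855821  0.22144915] [[-9.74660509e-01 -2.23688559e-01 -5.66914161e-04]
 [-2.23689260e-01  9.74658309e-01  2.07265531e-03]
 [ 8.89183162e-05  2.14694789e-03 -9.99997691e-01]] 0.0 [-0.70351706 -0.77177012  0.07493848]
top [ 0.4966323  -0.05974681  1.07928747] ['img', 'fx', 'fy', 'cx', 'cy', 'origin', 'orientation']
dot_a 0.92 [234.5 245. ] [0.5635 0.0876 0.1   ]
dot_a 0.88 [290.4 262. ] [ 0.5343 -0.      0.1   ]
dot_a 0.83 [351.1 271.5] [ 0.5168 -0.0948  0.1   ]
dot_a 0.76 [411.3 290.5] [ 0.4847 -0.1878  0.1   ]
dot_a 0.43 [400.6 181.3] [ 0.6569 -0.1771  0.1   ]
bottle 0.59 [266.6 138.2] [0.7324 0.0332 0.1   ]
dish 0.77 [403.2 180.6] [ 0.6579 -0.1812  0.1   ]
dish 0.23 [238.4 251.3] [0.5533 0.0816 0.1   ]
marker 0.8 [515.7 252. ] [ 0.5448 -0.3821  0.    ]
console 0.94 [331.6 222.6] [ 0.6046 -0.0671  0.    ]
side [ 0.45590837 -0.64692351  0.7525552 ] ['img', 'fx', 'fy', 'cx', 'cy', 'origin', 'orientation']
dot_a 0.76 [307.9 229.2] [ 0.5422 -0.0043  0.1   ]
dot_a 0.75 [308.3 201.4] [0.5579 0.0811 0.1   ]
dot_a 0.74 [301.5 262. ] [ 0.5146 -0.0902  0.1   ]
dot_a 0.69 [300.4 304.1] [ 0.4967 -0.1876  0.1   ]
bottle 0.72 [388.4 206.7] [0.7264 0.0276 0.1   ]
bottle 0.26 [310.4 200.3] [0.5631 0.0837 0.1   ]
bottle 0.24 [301.9 265.5] [ 0.514  -0.0991  0.1   ]
dish 0.6 [385.1 281.2] [ 0.6599 -0.1689  0.1   ]
marker 0.58 [348.3 427.6] [ 0.5416 -0.3808  0.    ]
console 0.62 [346.2 276.4] [ 0.6122 -0.0656  0.    ]
```

View pics/top0.png

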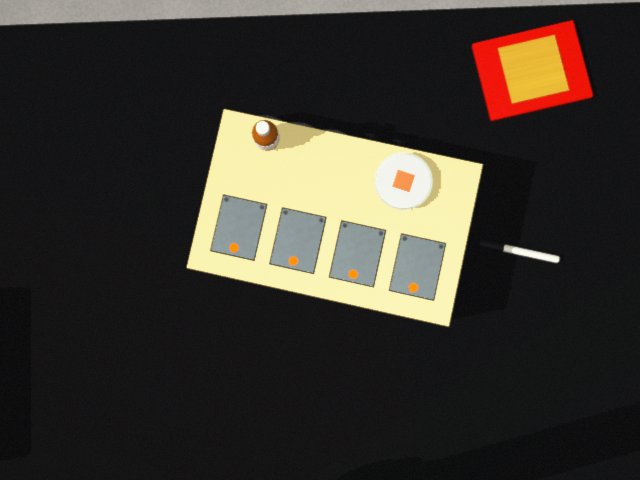

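View pics/side0.png

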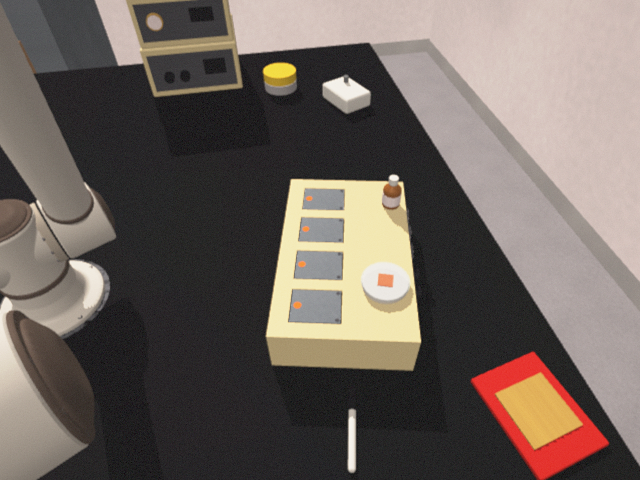

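Both views agree. The top view shows the dots at about (234,247), (294,261), (353,274) and (413,287), running a to d, with the bottle and dish behind the hatches. Next I'll refine the dots by colour and fit the console pose.

```bash
cat > fit.py <<'E'
from h import *
from scipy.optimize import least_squares
D=np.array([[-83,y,100] for y in(144,48,-48,-144)])/1e3
obs=[];cs={}
for n in("top","side"):
    c=cs[n]=r.capture(n); hsv=cv2.cvtColor(c["img"],cv2.COLOR_RGB2HSV)
    m=cv2.inRange(hsv,(5,180,150),(20,255,255))
    _,_,st,ce=cv2.connectedComponentsWithStats(m)
    P=[x for x,s in zip(ce[1:],st[1:]) if 15<s[4]<200]
    W=[(atz(c,p,.1),p) for p in P]
    ref=[(.5625,.086),(.537,-.005),(.515,-.095),(.488,-.188)]
    for i,q in enumerate(ref):
        w,p=min(W,key=lambda a:np.hypot(*(a[0][:2]-q))); obs.append((n,i,p)); print(n,i,p.round(1),w.round(4))
def pose(v,P): 
    c,s=np.cos(v[2]),np.sin(v[2]); return P@np.array([[c,s,0],[-s,c,0],[0,0,1]])+[v[0],v[1],v[3] if len(v)>3 else 0]
def res(v):
    W=pose(v,D); return np.concatenate([(atz(cs[n],p,W[i,2])-W[i])[:2] for n,i,p in obs])
for v0 in([.61,-.066,-.26],[.61,-.066,-.26,0]):
    s=least_squares(res,v0); print(s.x.round(4),np.degrees(s.x[2]),"rms mm",1e3*np.sqrt(np.mean(s.fun**2)))
    print(pose(s.x,D).round(4))
E
python3 fit.py
```

```text
top 0 [233.5 247.4] [0.5597 0.0893 0.1   ]
top 1 [292.8 260.4] [ 0.5366 -0.0038  0.1   ]
top 2 [352.6 273.6] [ 0.5134 -0.0971  0.1   ]
top 3 [412.8 287.1] [ 0.4899 -0.1903  0.1   ]
side 0 [301.4 263.7] [ 0.5136 -0.0944  0.1   ]
side 1 [301.4 263.7] [ 0.5136 -0.0944  0.1   ]
side 2 [301.4 263.7] [ 0.5136 -0.0944  0.1   ]
side 3 [296.6 304.8] [ 0.4898 -0.1876  0.1   ]
[ 0.5968 -0.1043 -0.2456] -14.072421578489582 rms mm 46.74274602575419
[[ 0.5513  0.0556  0.1   ]
 [ 0.528  -0.0375  0.1   ]
 [ 0.5046 -0.1307  0.1   ]
 [ 0.4813 -0.2238  0.1   ]]
[ 0.6016 -0.0679 -0.2456 -0.0887] -14.073790850949198 rms mm 38.972209915374
[[ 0.5561  0.092   0.0113]
 [ 0.5328 -0.0011  0.0113]
 [ 0.5094 -0.0943  0.0113]
 [ 0.4861 -0.1874  0.0113]]
```

move_arm --series '[[[0,0,0.94],[0,0,0],0],[[0,0,0.94],[0,0,0],0],[[0,0,0.94],[0,0,0],0],[[0,0,0.94],[0,0,0],0],[[0,0,0.94],[0,0,0],0]]'

```text
time_s: 1.2
tcp_pos: [0.14, -0.6091, 0.2226]
ee_rot: [[-0.969, 0.246, 0.0], [0.246, 0.969, -0.0], [-0.0, 0.0, -1.0]]
wrist_force: [-0.1, -0.3, 0.6]
gripper_width: 0.628
gripper_force: 0.0
```

move_arm --series '[[[0,0,0],[-0.04,0.08,0],0],[[0,0,0],[-0.04,0.08,0],0],[[0,0,0],[-0.04,0.08,0],0],[[0,0,0],[-0.04,0.08,0],0],[[0,0,0],[-0.04,0.08,0],0],[[0,0,0],[-0.04,0.08,0],0],[[0,0,0],[-0.04,0.08,0],0],[[0,0,0],[-0.04,0.08,0],0],[[0,0,0],[-0.04,0.08,0],0],[[0,0,0],[-0.04,0.08,0],0],[[0,0,0],[-0.04,0.08,0],0],[[0,0,0],[0,0,0],0]]'

```text
time_s: 2.4
tcp_pos: [0.4629, -0.2323, 0.2227]
ee_rot: [[-0.972, 0.236, 0.002], [0.236, 0.972, -0.0], [-0.002, 0.0, -1.0]]
wrist_force: [-0.2, -1.2, -0.0]
gripper_width: 0.007
gripper_force: 0.0
```

```bash
cat > go.py <<'E'
from h import *
s=r.sense();R=np.array(s["ee_rot"]);p=np.array(s["tcp_pos"])
print(s["time_s"],p.round(4),"F",np.round(s["wrist_force"],2),"w",s["gripper_width"]);print(R.round(3))
for n,t in dict(a=(.5597,.0885),b=(.5366,-.0028),c=(.5134,-.096),d=(.4899,-.189)).items():
    print(n,"fs shift",(R.T@(np.array([*t,.11])-p)/.5).round(4))
E
python3 go.py
```

```text
2.4 [ 0.4629 -0.2323  0.2227] F [-0.2  -1.24 -0.01] w 0.006682081898958727
[[-0.972  0.236  0.002]
 [ 0.236  0.972 -0.   ]
 [-0.002  0.    -1.   ]]
a fs shift [-0.0363  0.6691  0.2258]
b fs shift [-0.0345  0.4807  0.2257]
c fs shift [-0.0335  0.2887  0.2256]
d fs shift [-0.0317  0.0968  0.2256]
```

move_arm --series '[[[0,0,0],[-0.016,0.05,0.03],0],[[0,0,0],[-0.016,0.047,0.05],0],[[0,0,0],[0,0,0.07],0],[[0,0,0],[0,0,0.055],0],[[0,0,0],[0,0,0.01],0],[[0,0,0],[0,0,0],0],[[0,0,0],[0,0,0],0]]'

```text
time_s: 3.1
tcp_pos: [0.4881, -0.1927, 0.1166]
ee_rot: [[-0.97, 0.242, 0.003], [0.242, 0.97, -0.001], [-0.003, -0.0, -1.0]]
wrist_force: [0.1, -0.2, -0.1]
gripper_width: 0.003
gripper_force: 0.0
```

```bash
python3 - <<'E'
from h import *
for n in("wrist","side"):
    c=r.capture(n); cv2.imwrite(f"pics/{n}1.png",c["img"][:,:,::-1])
E
python3 go.py
```

```text
3.2 [ 0.4881 -0.1926  0.1168] F [-0.12 -0.13 -0.59] w 0.0002592024998866325
[[-0.97   0.242  0.004]
 [ 0.242  0.97  -0.001]
 [-0.004  0.    -1.   ]]
a fs shift [-0.0028  0.5801  0.0138]
b fs shift [-0.0022  0.3917  0.0137]
c fs shift [-0.0022  0.1997  0.0137]
d fs shift [-0.0016  0.0078  0.0136]
```

View pics/side1.png

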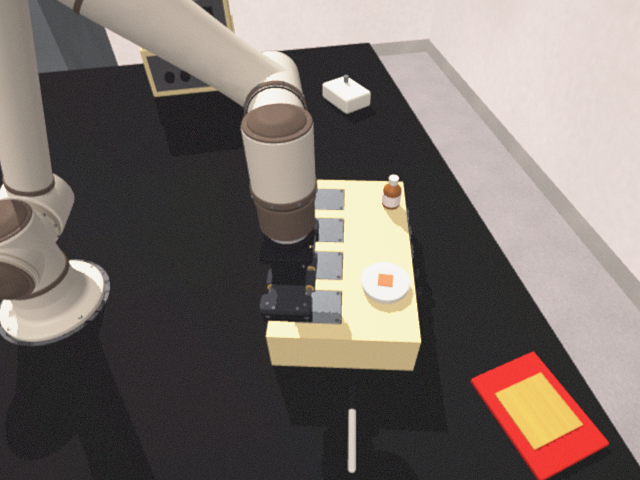

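View pics/wrist1.png

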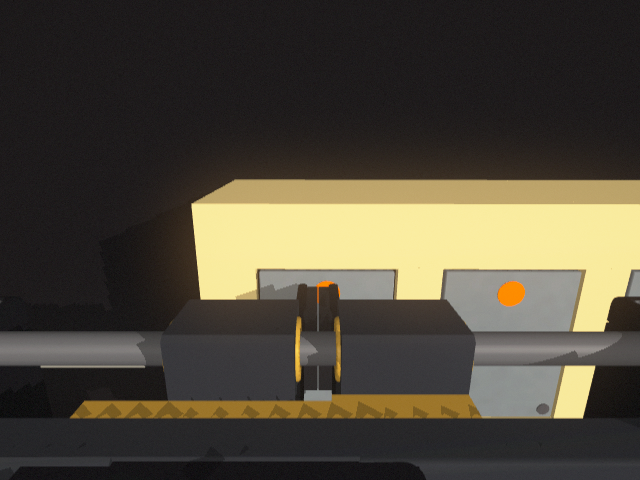

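The wrist view shows the closed fingers (318,290) over hatch d's dot (327,290), about 4 mm off in y. Now I'll press gently.

move_arm --series '[[[0,0,0],[-0.002,0.008,0.02],0],[[0,0,0],[0,0,0.008],0],[[0,0,0],[0,0,0.002],0],[[0,0,0],[0,0,0.002],0],[[0,0,0],[0,0,0],0]]'

```text
time_s: 3.7
tcp_pos: [0.4889, -0.1884, 0.0993]
ee_rot: [[-0.97, 0.242, -0.0], [0.242, 0.97, 0.0], [0.0, 0.0, -1.0]]
wrist_force: [-1.2, 2.7, 3.0]
gripper_width: 0.004
gripper_force: 1.3
```

move_arm --series '[[[0,0,0],[0,0,0.002],0],[[0,0,0],[0,0,0],0],[[0,0,0],[0,0,0],0]]'

```text
time_s: 4.0
tcp_pos: [0.4889, -0.1884, 0.0991]
ee_rot: [[-0.97, 0.241, 0.0], [0.241, 0.97, -0.0], [-0.0, 0.0, -1.0]]
wrist_force: [-1.8, 3.3, 8.4]
gripper_width: 0.006
gripper_force: 4.1
```

Hatch d is firm: 8 N with no travel. Moving on to c.

move_arm --series '[[[0,0,0],[0,0,-0.024],0],[[0,0,0],[0,0.064,0],0],[[0,0,0],[0,0.064,0],0],[[0,0,0],[0,0.064,0],0],[[0,0,0],[0,0,0.01],0],[[0,0,0],[0,0,0],0],[[0,0,0],[0,0,0.008],0],[[0,0,0],[0,0,0.002],0],[[0,0,0],[0,0,0.002],0],[[0,0,0],[0,0,0],0]]'

```text
time_s: 5.0
tcp_pos: [0.512, -0.096, 0.0993]
ee_rot: [[-0.97, 0.243, -0.0], [0.243, 0.97, -0.0], [0.0, -0.0, -1.0]]
wrist_force: [-0.9, -0.4, 1.7]
gripper_width: 0.006
gripper_force: 1.2
```

move_arm --series '[[[0,0,0],[0,0,0.002],0],[[0,0,0],[0,0,0.002],0],[[0,0,0],[0,0,0],0]]'

```text
time_s: 5.3
tcp_pos: [0.5121, -0.096, 0.0991]
ee_rot: [[-0.97, 0.241, 0.0], [0.241, 0.97, -0.001], [-0.0, -0.001, -1.0]]
wrist_force: [-5.2, 1.4, 13.4]
gripper_width: 0.006
gripper_force: 6.6
```

Hatch c is firm too. Next is b.

move_arm --series '[[[0,0,0],[0,0,-0.026],0],[[0,0,0],[0,0.064,0],0],[[0,0,0],[0,0.064,0],0],[[0,0,0],[0,0.064,0],0],[[0,0,0],[0,0,0.01],0],[[0,0,0],[0,0,0],0],[[0,0,0],[0,0,0.008],0],[[0,0,0],[0,0,0.002],0],[[0,0,0],[0,0,0.002],0],[[0,0,0],[0,0,0.002],0],[[0,0,0],[0,0,0],0]]'

```text
time_s: 6.4
tcp_pos: [0.5352, -0.0029, 0.0992]
ee_rot: [[-0.97, 0.242, -0.0], [0.242, 0.97, -0.001], [-0.0, -0.001, -1.0]]
wrist_force: [-3.8, 0.3, 6.7]
gripper_width: 0.004
gripper_force: 3.6
```

Hatch b is firm as well: 6.7 N at the same height. Next is a.

move_arm --series '[[[0,0,0],[0,0,-0.024],0],[[0,0,0],[0,0.064,0],0],[[0,0,0],[0,0.064,0],0],[[0,0,0],[0,0.064,0],0],[[0,0,0],[0,0,0.01],0],[[0,0,0],[0,0,0],0],[[0,0,0],[0,0,0.008],0],[[0,0,0],[0,0,0.002],0],[[0,0,0],[0,0,0.002],0],[[0,0,0],[0,0,0.002],0],[[0,0,0],[0,0,0],0]]'

```text
time_s: 7.5
tcp_pos: [0.5583, 0.0902, 0.0981]
ee_rot: [[-0.97, 0.242, -0.001], [0.242, 0.97, -0.001], [0.0, -0.001, -1.0]]
wrist_force: [-0.3, -1.4, 2.4]
gripper_width: 0.004
gripper_force: 1.0
```

move_arm --series '[[[0,0,0],[0,0,0.002],0],[[0,0,0],[0,0,0.002],0],[[0,0,0],[0,0,0],0]]'

```text
time_s: 7.8
tcp_pos: [0.5586, 0.0908, 0.0959]
ee_rot: [[-0.97, 0.242, -0.0], [0.242, 0.97, -0.0], [-0.0, -0.0, -1.0]]
wrist_force: [-0.5, -1.0, 1.5]
gripper_width: 0.005
gripper_force: 0.9
```

Hatch a is free: it yields at about 2 N. I'll push it down and shift towards the hinge as it goes.

move_arm --series '[[[0,0,0],[-0.002,0,0.008],0],[[0,0,0],[-0.002,0,0.008],0],[[0,0,0],[-0.003,0,0.008],0],[[0,0,0],[-0.003,0,0.008],0],[[0,0,0],[0,0,0],0]]'

```text
time_s: 8.3
tcp_pos: [0.5639, 0.0898, 0.0794]
ee_rot: [[-0.97, 0.242, 0.0], [0.242, 0.97, -0.0], [-0.0, -0.0, -1.0]]
wrist_force: [-0.4, 0.1, 0.0]
gripper_width: 0.002
gripper_force: 0.3
```

move_arm --series '[[[0,0,0],[-0.003,0,0.008],0],[[0,0,0],[-0.003,0,0.008],0],[[0,0,0],[-0.002,0,0.008],0],[[0,0,0],[0,0,0.008],0],[[0,0,0],[0,0,0.004],0],[[0,0,0],[0,0,0],0]]'

```text
time_s: 8.9
tcp_pos: [0.5669, 0.0887, 0.0613]
ee_rot: [[-0.97, 0.242, -0.001], [0.242, 0.97, -0.0], [0.001, -0.001, -1.0]]
wrist_force: [-0.4, -0.4, -0.3]
gripper_width: 0.005
gripper_force: 0.5
```

move_arm --series '[[[0,0,0],[0,0,-0.02],0],[[0,0,0],[0,0,-0.05],0],[[0,0,0],[0,0,-0.08],0],[[0,0,0],[0,0,-0.08],0],[[0,0,0],[0,0,-0.05],0],[[0,0,0],[0.08,0,0],0],[[0,0,0],[0.08,0,0],0],[[0,0,0],[0.08,0,0],0],[[0,0,0],[0,0,0],0]]'

```text
time_s: 9.8
tcp_pos: [0.447, 0.1175, 0.2029]
ee_rot: [[-0.971, 0.24, -0.001], [0.24, 0.971, 0.001], [0.001, 0.001, -1.0]]
wrist_force: [0.2, 0.8, -0.2]
gripper_width: 0.009
gripper_force: 0.0
```

```bash
python3 - <<'E'
from h import *
a=r.capture("top")["img"][90:340,160:580]; b=r.capture("side")["img"][170:370,250:450]
im=np.vstack([cv2.resize(a,(500,298)),np.hstack([cv2.resize(b,(300,300)),np.zeros((300,200,3),np.uint8)])])
cv2.imwrite("pics/end.png",im[:,:,::-1])
E
python3 go.py|head -1
```

```text
9.9 [0.4508 0.1181 0.2033] F [ 1.03 -0.19 -0.09] w 0.0034752910556213896
```

View pics/end.png

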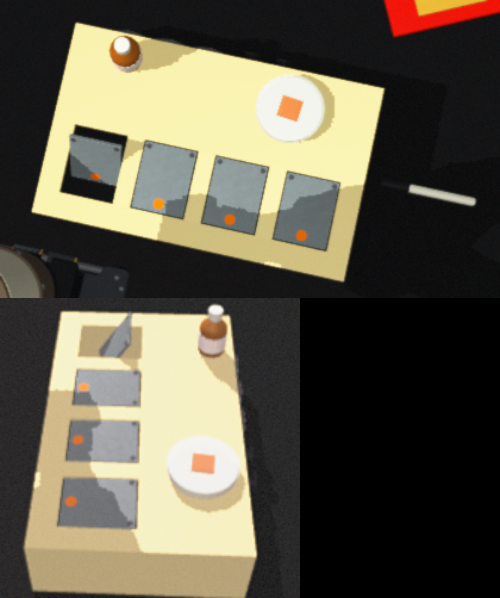

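Hatch a stands open with its dot near (96,176) in the top crop. The others are shut, and the bottle, dish and marker haven't moved. I'll measure the angle from the dot.

```bash
python3 - <<'E'
from h import *
c=r.capture("top"); hsv=cv2.cvtColor(c["img"],cv2.COLOR_RGB2HSV)
m=cv2.inRange(hsv,(5,180,80),(20,255,255)); m[:225]=0;m[260:]=0;m[:,:225]=0;m[:,255:]=0
_,_,st,ce=cv2.connectedComponentsWithStats(m); print(st[1:,4],ce[1:])
p=ce[1+st[1:,4].argmax()]
ux=np.array([np.cos(.2456),-np.sin(.2456),0]); hinge=np.array([.5597,.0893,.0975])+.043*ux
for t in np.arange(.5,1.06,.1):
    P=hinge-.043*np.cos(t)*ux+np.array([0,0,-.043*np.sin(t)])+.0025*(np.sin(t)*ux*-1+np.array([0,0,np.cos(t)]))*[-1,-1,1]
    w=atz(c,p,P[2]); print(t.round(2),"along-x err mm",(1e3*(w-P)@ux).round(1))
E
```

```text
[32] [[239.65625 238.     ]]
0.5 along-x err mm 11.0
0.6 along-x err mm 8.7
0.7 along-x err mm 6.1
0.8 along-x err mm 3.1
0.9 along-x err mm -0.2
1.0 along-x err mm -3.7
```

The angle is about 0.9 to 1.0 rad, well past 0.785 (45 degrees), so I'm handing in.

```bash
python3 -c "
from station import r
print(r.finish_job())"
```

```text
the job is handed in; nothing more can be done
None
```

Hatch a was the loose one: it is open at about 0.9–1.0 rad (over 45°), hatches b, c and d stayed firm and shut, the bottle, dish and marker showed no movement in the last pictures, and the job is handed in (no verdict came back).

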